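# Stack the vial cases in the carrier and bar them in

### The arm

A 6-joint arm with a two-finger parallel gripper is mounted at the origin on the work surface. World frame = base frame: x ahead of the robot, y to its left, z up, the work surface at z = 0. Lengths are in m, angles in degrees, forces in N, time in s.
With the tool pointing down it reaches from about 0.4 to 0.825 m from the base axis. Payload 7 kg.
Tool frame: the origin (TCP) lies midway between the tips of the shut fingers; the grasp point (between the pads) lies 19 mm behind it (r.grip_depth is the distance from the TCP to the grasp point, in m); z points along the fingers, y is the line along which they close (so a half turn about z gives the same grasp; the last joint's range is limited). The gripper opens to 88 mm and grips with 3 to 60 N. Pads are 19 mm wide; open, the fingers measure 130 mm over their backs; the gripper's body (78 mm by 193 mm) begins 47 mm behind the grasp point.
Start: joints at [-51.675, 20.546, 0.682, 0, -70.136, -16.507], TCP at [0.251, -0.627, 0.227] pointing down, gripper open.
Joint ranges: [-176.03, 176.03], [-82.01, 121.73], [-58.28, 71.71], [-173.87, 95.51], [-174.79, -0.11], [-173.66, 173.66]. Speed limits (degrees/s): [136.94, 136.94, 172.46, 180, 180, 180].

### API

Orientations are given as [roll, pitch, yaw] about the fixed x, y, z axes, in that order (R = Rz(yaw) Ry(pitch) Rx(roll)).
In Python, from plant import r, capture, close_job, search_frame, outline_of gives the robot as it stands.
- The arm moves only by the shell command python3 -m creep 'ROWS' [FORCE]. ROWS is JSON, a list of rows, each a list of 7 numbers: the finger opening in mm, from 0 to 87.6, then the shift along the world's x, y, z in units of 25 mm (1.0 is 25 mm), then the turn, a rotation vector about the world's x, y, z in degrees. In form: [[hand, x, y, z, ax, ay, az], ...]. A call has 1 to 8 rows; each row shifts and turns the commanded pose from where the row before left it; what a row does not reach is not made up. A row lasts 1/12 s, in which the tool goes at most 41.7 mm and 7.16 degrees, less where a joint would pass 70% of its speed; a pose out of reach is approached as far as the arm can. A call is refused whole if a number of a shift passes 1 or a number of a turn 7.16, either way. A call with a gripper value outside its range is refused whole. The fingers move at their own pace and stop on an object; FORCE is the grip in N (left out, the last holds). Time passes only in rows, so rows that do not move let the fingers close. It gives the time, the measured TCP pose, the force, the opening and the grip force at its end, in the units of the state.
- r.get_state(): the state, without advancing time (a new reading comes with each control period).
- capture(name): name is "scene" or "top"; returns a dict with "frame" (400x640x3 uint8, red, green, blue), "K" (3x3 intrinsics, pixels), "k1" (the pictures are not rectified: a ray, as slopes to the right and down, at radius r is drawn at 1 + k1 r^2 times it, then the intrinsics apply), "origin" and "rotation" of the camera in the world. Camera axes: x right, y down, z forward; pixel columns grow to the right and rows downward; lengths in m; the calibration is good to about 2 mm. A picture is of the moment at which its call begins. There is no depth.
- close_job(): hands the job in; it is judged then, once.
Trained networks look in a picture, given as the dict that the camera call returned (one of the last four; its "shot" number tells which), for a name from the list of things; names that differ only in an ending like _2 or _b are one class to them, and where a whole thing is asked for, a point or a joint stands for the part that bears it (a point fixed in the world has none). Each returns a list of dicts, best first, with "conf" (0 to 1); they miss things now and then, are a little off and sometimes report something else, mostly with a low value. They report only what shows in the picture. A call takes as long as a camera call. They do not tell look-alikes from the thing itself.
- search_frame(picture, target): "bbox" ([left, top, right, bottom] in pixels, round what is visible of it).
- outline_of(picture, target): "region" (400x640 bool, what is visible of it) and "bbox" ([left, top, right, bottom] in pixels, round what is visible of it).
The state is a dict: "time_s": time; "joints": joint angles; "qd": joint speeds; "joint_torque": joint torques, N m; "tcp_pos": TCP position; "eef_rot": TCP orientation; "contact_force": force on the tool from outside, world axes, zero at the start; "moment": the same for the moment, N m; "gripper_width": finger opening in m; "gripper_force": force on a finger pad.
Only numpy, scipy, OpenCV 4.12 (cv2) and the standard library are available. Lean on these libraries where they do the work, as an engineer would, in place of code of your own. Each camera call takes 0.05 s, during which the arm holds its last target. There are 200 camera calls.

### The job

Pack the three closed vial cases for transport: stack them squarely, one on another, in the middle of the carrier's base plate, with their long sides running from upright to upright, the widest case at the bottom, then the middle one, then the narrowest. Then lay the retaining bar across the top of the two uprights, centred, grip up, down in both notches. Set the cases down without dropping them, and leave the bottle, beaker, jar, vials and weight standing where they are.

Things in the scene. Friction and masses are not known exactly. Their poses are not given: they have to be found in the camera images.
- carrier: Fixed carrier: flat aluminium base plate 95 (x) x 190 (y) x 8 mm on the bench; two steel uprights 46 (x) x 12 (y) mm centred at y = +78 and -78 mm (144 mm clear between). Each is 122 mm tall to the floor of its notch, 26 mm wide in x between two 10 mm prongs rising to 138 mm; the bar lies along y in the notches. Origin: centre of the plate's underside, z up.
- rack: Fixed white sheet-metal rack whose 215 mm wide, 116 mm long sloping shelf carries two of the cases side by side, 104 mm apart in y. The shelf rises towards the rack's +x at 30 degrees; its surface is 55 mm above the bench at the origin's x; a low lip, 10 mm above the shelf, at the low end stops the cases. Origin: on the bench under the middle, z up.
- case_wide: Closed grey vial case with blank label and steel latch, 90 (x) x 66 (y) x 40 (z) mm: the widest. About 320 g. Stands flat on the bench. Origin: centre of its underside, z out of its lid.
- case_mid: Closed grey vial case like the others, 90 (x) x 56 (y) x 34 (z) mm: the middle one. About 250 g. Starts on the sloping shelf of the rack, in either place, its long side (x) up the slope. Origin: centre of its underside, z out of its lid.
- case_narrow: Closed grey vial case like the others, 90 (x) x 46 (y) x 28 (z) mm: the narrowest. About 180 g. Starts on the sloping shelf of the rack, in the other place, its long side (x) up the slope. Origin: centre of its underside, z out of its lid.
- bar: Aluminium retaining bar, 18 (x) x 200 (y) x 10 (z) mm, with an upright grip in its middle, 12 (x) x 44 (y) mm, rising from 10 to 46 mm above the bar's underside. About 150 g. Lies on the bench. Origin: centre of its underside, z up.
- amber_bottle: Bystander: amber bottle, 60 mm across, 125 mm tall. Origin: centre of its underside.
- beaker: Bystander: glass beaker, 60 mm across, 75 mm tall. Origin: centre of its underside.
- jar: Bystander: white jar with a blue cap, 48 mm across, 60 mm tall. Origin: centre of its underside.
- vial_a: Bystander: small amber vial, 26 mm across, 45 mm tall. Origin: centre of its underside.
- vial_b: Bystander: small clear vial, 26 mm across, 45 mm tall. Origin: centre of its underside.
- weight: Bystander: steel calibration weight, a cylinder 38 mm across, 42 mm tall. Origin: centre of its underside.
Mind the look-alikes: they are no part of the job. What is shaped like the case_wide but green, red or turquoise is not meant.

How it is judged:
By the outcome, as a careful person would: the job done as asked, in the order asked, and still so for the second after the job is handed in, with the robot touching nothing.
It also fails if it takes over 72 s, if anything falls off the work surface, if the arm or the gripper's body presses on something with over 40 N, if the wrist force passes 120 N, or if a joint passes its speed limit or range.

## Working session

There is one attempt and no reset: what is moved stays moved. The work goes in short steps, Python scripts to look and compute and a shell command to move; the robot and the scene stay as the last step left them, time stands still between calls to the robot, and variables do not carry over. Pictures are saved under pics/ and viewed, at most 10 in all, crops included, and the job is handed in when it is done.

```bash
ls; mkdir -p pics; python3 - <<'E'
from plant import *
import cv2,numpy as np
for n in ("scene","top"):
    p=capture(n); cv2.imwrite(f"pics/{n}0.png",p["frame"][:,:,::-1]); 
    print(n,p["K"],p["k1"],p["origin"],p["rotation"])
    for t in "carrier rack case_wide case_mid case_narrow bar amber_bottle beaker jar vial_a weight".split():
        print(t,[(np.round(d["bbox"]).astype(int).tolist(),round(d["conf"],2)) for d in search_frame(p,t)][:5])
print(r.get_state())
E
```

```text
pics
scene [[496.70679464   0.         320.83243183]
 [  0.         496.70679464 208.5597746 ]
 [  0.           0.           1.        ]] -0.003539394248487082 [ 1.09264551 -0.9491401   0.83808432] [-124.99531423   -1.09892975   32.23759297]
carrier []
rack [([220, 261, 317, 329], 0.84)]
case_wide [([332, 219, 380, 258], 0.96), ([145, 250, 173, 285], 0.89), ([208, 205, 246, 242], 0.79), ([290, 158, 316, 188], 0.61)]
case_mid [([261, 255, 306, 278], 0.9)]
case_narrow [([227, 279, 268, 300], 0.58)]
bar [([285, 196, 312, 235], 0.87), ([305, 239, 314, 255], 0.28)]
amber_bottle []
beaker [([427, 183, 453, 215], 0.67)]
jar [([195, 237, 219, 262], 0.95), ([352, 136, 412, 204], 0.74), ([280, 196, 311, 237], 0.3)]
vial_a [([304, 239, 311, 256], 0.64), ([348, 194, 358, 214], 0.64)]
weight [([428, 181, 455, 213], 0.66), ([317, 153, 330, 169], 0.55)]
top [[365.53729193   0.         322.55392099]
 [  0.         365.53729193 203.41063183]
 [  0.           0.           1.        ]] -0.009830982887723612 [ 0.43828233 -0.01537335  1.00079696] [-173.75725783    1.60517662  -91.45289533]
carrier [([168
[... 521 characters left out ...]
8], 0.5)]
{'time_s': 1.2, 'joints': array([-5.16746655e+01,  2.05459295e+01,  6.81962875e-01, -1.41512031e-03,
       -7.01340770e+01, -1.65056179e+01]), 'qd': array([ 0.01135169,  0.02465353,  0.02038219, -0.01451612,  0.06078715,
        0.0724968 ]), 'joint_torque': array([ 1.52117420e-03, -5.82393694e+01,  2.93305492e+01,  7.00264201e+00,
        1.25024572e-02, -3.69966961e-05]), 'tcp_pos': array([ 0.25086284, -0.62663667,  0.22656168]), 'eef_rot': array([-1.79998502e+02,  1.83188735e-03, -1.58180764e+02]), 'contact_force': array([-0.15492467, -0.1275875 , -0.05005221]), 'moment': array([ 0.00708299,  0.07779801, -0.01369143]), 'gripper_force': 0.0, 'gripper_width': 0.08768772414997764}
```

View pictures.

View pics/scene0.png

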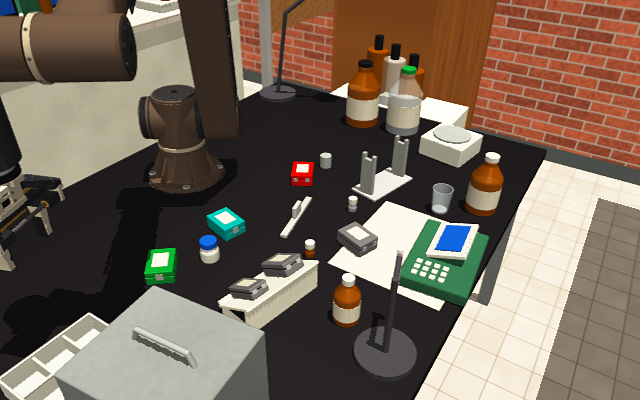

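View pics/top0.png

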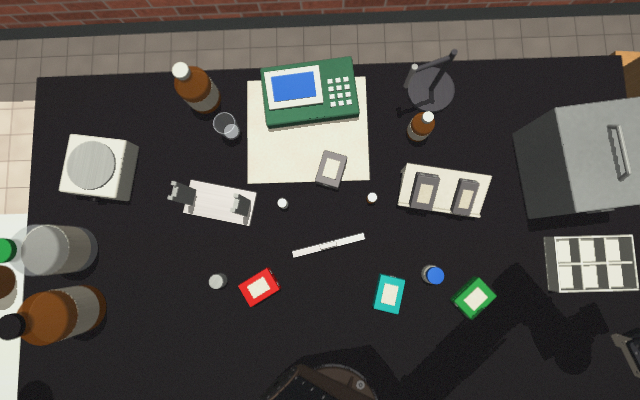

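The grey case at scene (357,238) / top (331,168) is the wide case. The red (302,173), turquoise (226,223) and green (161,266) boxes in the scene view are look-alikes. The carrier is at top (212,203). The rack is at top (445,190), with mid on the left and narrow on the right. The bar is at top (328,245). Next I'll fit poses and make the confirming crop.

```bash
cat > h.py <<'E'
import numpy as np, cv2
from scipy.spatial.transform import Rotation as R
from scipy.optimize import minimize
from plant import r, capture, close_job, search_frame, outline_of
def proj(p,X):
    Rc=np.array(p["rotation"]); Rc=R.from_euler("xyz",Rc,degrees=True).as_matrix() if Rc.size==3 else Rc
    c=(np.atleast_2d(X)-p["origin"])@Rc; s=c[:,:2]/c[:,2:]
    s=s*(1+p["k1"]*(s**2).sum(1,keepdims=True)); K=np.array(p["K"])
    return s*[K[0,0],K[1,1]]+K[:2,2]
def box(x0,x1,y0,y1,z0,z1): return np.array([[x,y,z] for x in(x0,x1) for y in(y0,y1) for z in(z0,z1)])/1e3
def cb(a,b,h,z=0): return box(-a/2,a/2,-b/2,b/2,z,z+h)
MODEL={"case_wide":[cb(90,66,40)],"case_mid":[cb(90,56,34)],"case_narrow":[cb(90,46,28)],
 "bar":[cb(18,200,10),cb(12,44,36,10)],
 "carrier":[cb(95,190,8)]+[box(-23,23,s*78-6,s*78+6,0,122) for s in(1,-1)]+[box(a,a+10,s*78-6,s*78+6,122,138) for s in(1,-1) for a in(-23,13)]}
S=4
def render(p,name,Rm,t,win):
    im=np.zeros(((win[3]-win[1])*S,(win[2]-win[0])*S),np.uint8)
    for b in MODEL[name]:
        q=(proj(p,b@Rm.T+t)+.5-win[:2])*S-.5
        cv2.fillConvexPoly(im,cv2.convexHull(np.round(q*16).astype(np.int32)),1,shift=4)
    return cv2.resize(im.astype(np.float32),None,fx=1/S,fy=1/S,interpolation=cv2.INTER_AREA)
def fit(name,obs,pose,x0,step):
    """obs: [(picture,mask)], pose(v)->(R,t)"""
    def cost(v):
        Rm,t=pose(v); c=0
        for p,m in obs:
            ys,xs=np.nonzero(m); w=[max(xs.min()-15,0),max(ys.min()-15,0),xs.max()+16,ys.max()+16]
            a=render(p,name,Rm,t,w); b=m[w[1]:w[3],w[0]:w[2]].astype(float)[:a.shape[0],:a.shape[1]]; a=a[:b.shape[0],:b.shape[1]]
            c+=1-np.minimum(a,b).sum()/np.maximum(a,b).sum()
        return c/len(obs)
    sim=np.vstack([x0]+[np.array(x0)+np.eye(len(x0))[i]*step[i] for i in range(len(x0))])
    o=minimize(cost,x0,method="Nelder-Mead",options=dict(initial_simplex=sim,xatol=1e-4,fatol=1e-5,maxiter=300))
    return o.x,1-o.fun
def flat(z=0.): return lambda v:(R.from_euler("z",v[2],degrees=True).as_matrix(),np.array([v[0],v[1],z]))
def ground(p,uv,z=0.):
    f=lambda v:((proj(p,[v[0],v[1],z])[0]-uv)**2).sum()
    return minimize(f,[.6,0],method="Nelder-Mead",options=dict(xatol=1e-5,fatol=1e-6)).x
def mask(p,name,near):
    """outline nearest to pixel"""
    L=[d for d in outline_of(p,name)]
    if not L: return None
    c=lambda d:np.hypot((d["bbox"][0]+d["bbox"][2])/2-near[0],(d["bbox"][1]+d["bbox"][3])/2-near[1])
    d=min(L,key=c); return d["region"] if c(d)<25 else None
E
cat > f1.py <<'E'
from h import *
P={n:capture(n) for n in("top","scene")}
near={"case_wide":((331,168),(357,238)),"case_mid":((424,190),(283,266)),"case_narrow":((466,197),(248,289)),"bar":((328,245),(297,216)),"carrier":((212,203),(384,170))}
import pickle
M={}
for n,(a,b) in near.items():
    M[n]=[(P["top"],mask(P["top"],n,a)),(P["scene"],mask(P["scene"],n,b))]
pickle.dump(M,open("m.pkl","wb"))
for n in near:
    obs=[o for o in M[n] if o[1] is not None]
    g=ground(P["top"],near[n][0],.02)
    for o in ([obs]+[[q] for q in obs]):
        best=None
        if n in("case_mid","case_narrow"):
            for sl in(-30,30):
              pose=lambda v:(R.from_euler("ZY",[v[3],sl],degrees=True).as_matrix(),np.array(v[:3]))
              x=fit(n,o,pose,[*g,.05,-8],[.01,.01,.01,5]); print(n,len(o),"tilt",sl,np.round(x[0],4),round(x[1],3))
        else:
            for y in ([0,45,90,135] if n=="case_wide" else [-20,20]):
                x=fit(n,o,flat(),[*g,y],[.01,.01,10])
                if best is None or x[1]>best[1]: best=x
            print(n,len(o),np.round(best[0],4),round(best[1],3))
c=np.hstack([cv2.resize(P["top"]["frame"][140:220,270:390],(400,267)),cv2.resize(P["scene"]["frame"][200:280,300:420],(400,267))])
cv2.imwrite("pics/crop.png",c[:,:,::-1])
E
python3 f1.py
```

```text
case_wide 2 [ 6.37600e-01 -1.51000e-02  1.63097e+02] 0.916
case_wide 1 [ 6.38000e-01 -1.50000e-02 -1.74393e+01] 0.948
case_wide 1 [ 6.333000e-01 -1.480000e-02  1.567561e+02] 0.905
case_mid 2 tilt -30 [ 0.585  -0.0244  0.05   -8.    ] 0.0
case_mid 2 tilt 30 [ 0.585  -0.0244  0.05   -8.    ] 0.0
case_mid 1 tilt -30 [ 0.585  -0.0244  0.05   -8.    ] 0.0
case_mid 1 tilt 30 [ 0.585  -0.0244  0.05   -8.    ] 0.0
case_mid 1 tilt -30 [ 0.585  -0.0244  0.05   -8.    ] 0.0
case_mid 1 tilt 30 [ 0.585  -0.0244  0.05   -8.    ] 0.0
case_narrow 2 tilt -30 [ 0.57   -0.0244  0.05   -8.    ] 0.0
case_narrow 2 tilt 30 [ 0.57   -0.0244  0.05   -8.    ] 0.0
case_narrow 1 tilt -30 [ 0.57   -0.0244  0.05   -8.    ] 0.0
case_narrow 1 tilt 30 [ 0.57   -0.0244  0.05   -8.    ] 0.0
case_narrow 1 tilt -30 [ 0.57   -0.0244  0.05   -8.    ] 0.0
case_narrow 1 tilt 30 [ 0.57   -0.0244  0.05   -8.    ] 0.0
bar 1 [4.30000e-01 1.00000e-04 1.44063e+01] 0.847
bar 1 [4.30000e-01 1.00000e-04 1.44063e+01] 0.847
carrier 2 [  0.5571   0.2934 -13.2776] 0.913
carrier 1 [  0.559    0.2953 -12.784 ] 0.968
carrier 1 [  0.5543   0.2945 -12.7093] 0.901
```

View pics/crop.png

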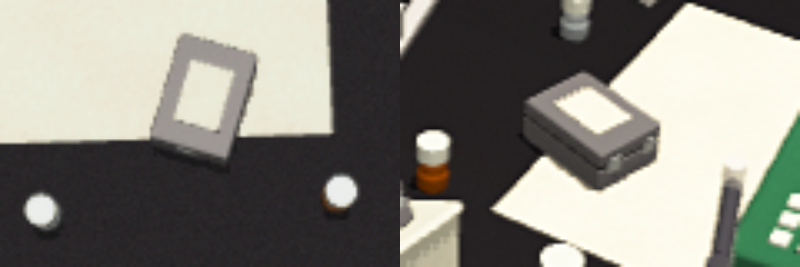

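The crop shows one neutral grey case with a white label and latch, at top (331,168). It's the only grey one on the bench, so it is the wide case. Now I'll refit the rack cases and the bar with better starting guesses.

```bash
cat > f2.py <<'E'
from h import *
import pickle
from scipy.optimize import least_squares
M=pickle.load(open("m.pkl","rb")); T=M["bar"][0][0]
near={"case_mid":(424,190),"case_narrow":(466,197)}
for n in near:
    g=least_squares(lambda v:proj(T,[*v,.06])[0]-near[n],[.6,0]).x
    for k,o in (("both",M[n]),("top",M[n][:1]),("scene",M[n][1:])):
        for sl in(-30,30):
            pose=lambda v:(R.from_euler("ZY",[v[3],sl],degrees=True).as_matrix(),np.array([v[0],v[1],v[2]]))
            p2=lambda v:pose([v[0],v[1],.055,v[2]])
            x=fit(n,o,pose,[*g,.05,-8],[.01,.01,.01,5]) if k=="both" else fit(n,o,p2,[*g,-8],[.01,.01,5])
            print(n,k,sl,np.round(x[0],4),round(x[1],3))
for n in("case_mid","case_narrow"):   # name swap check
    g=least_squares(lambda v:proj(T,[*v,.06])[0]-near[n],[.6,0]).x
    o="case_mid" if n=="case_narrow" else "case_narrow"
    pose=lambda v:(R.from_euler("ZY",[v[3],-30],degrees=True).as_matrix(),np.array(v[:3]))
    print("swap",n,fit(o,M[n],pose,[*g,.05,-8],[.01,.01,.01,5])[1])
# bar by white threshold in top + scene
from plant import outline_of
for y in(10,20):
    g=least_squares(lambda v:proj(T,[*v,.01])[0]-(328,245),[.6,0]).x
    print("bar",g,fit("bar",M["bar"][:1],flat(),[*g,y],[.01,.01,10]))
Sc=M["bar"][1][0] or M["carrier"][1][0]
f=Sc["frame"].astype(int); m=np.zeros(f.shape[:2],bool); m[192:240,278:318]=f[192:240,278:318].min(2)>110; m[:,313:]=0
m2=np.zeros_like(m); t=T["frame"].astype(int); m2[228:262,286:370]=t[228:262,286:370].min(2)>110
for o in([(Sc,m)],[(T,m2)],[(Sc,m),(T,m2)]): print("barthr",m.sum(),m2.sum(),fit("bar",o,flat(),[*g,15],[.01,.01,10]))
E
python3 f2.py
```

```text
case_mid both -30 [  0.5729  -0.2537   0.0538 -13.4074] 0.878
case_mid both 30 [  0.5588  -0.2488   0.057  -17.6765] 0.686
case_mid top -30 [  0.5749  -0.2515 -10.3175] 0.9
case_mid top 30 [  0.5591  -0.2487 -20.1251] 0.908
case_mid scene -30 [  0.5714  -0.2571 -18.8281] 0.893
case_mid scene 30 [  0.5666  -0.2615 107.0165] 0.849
case_narrow both -30 [  0.5547  -0.3565   0.0542 -12.9818] 0.895
case_narrow both 30 [  0.5396  -0.3439   0.0774 -28.0211] 0.645
case_narrow top -30 [ 0.5554 -0.3551 -9.006 ] 0.924
case_narrow top 30 [  0.5435  -0.3514 -27.3   ] 0.86
case_narrow scene -30 [  0.5528  -0.3577 -15.3197] 0.906
case_narrow scene 30 [  0.55    -0.3603 104.1818] 0.879
swap case_mid 0.8844421387316836
swap case_narrow 0.7509183853351917Traceback (most recent call last):
  File "f2.py", line 23, in <module>
    print("bar",g,fit("bar",M["bar"][:1],flat(),[*g,y],[.01,.01,10]))
                  ~~~^^^^^^^^^^^^^^^^^^^^^^^^^^^^^^^^^^^^^^^^^^^^^^^
  File "h.py", line 32, in fit
    o=minimize(cost,x0,method="Nelder-Mead",options=dict(initial_simplex=sim,xatol=1e-4,fatol=1e-5,maxiter=300))
    res = _minimize_neldermead(fun, x0, args, callback, bounds=bounds,
                               **options)
    fsim[k] = func(sim[k])
              ~~~~^^^^^^^^
    fx = function(np.copy(x), *(wrapper_args + args))
  File "h.py", line 27, in cost
    ys,xs=np.nonzero(m); w=[max(xs.min()-15,0),max(ys.min()-15,0),xs.max()+16,ys.max()+16]
          ~~~~~~~~~~^^^
    return _wrapfunc(a, 'nonzero')
    return _wrapit(obj, method, *args, **kwds)
    result = getattr(arr, method)(*args, **kwds)
ValueError: Calling nonzero on 0d arrays is not allowed. Use np.atleast_1d(scalar).nonzero() instead.
```

```bash
sed -i '/^for y in(10,20)/,/^    print("bar"/c g=[.50,.0]' f2.py; sed -i '/^for n in near/,/^# bar/{/^# bar/!d}' f2.py
cat >> f2.py <<'E'
def draw(p,im,n,Rm,t,s,o):
    for b in MODEL[n]:
        q=(proj(p,b@Rm.T+t)+.5-o)*s
        for i in range(8):
            for j in(1,2,4):
                if not i&j: cv2.line(im,tuple(np.round(q[i]*8).astype(int)),tuple(np.round(q[i|j]*8).astype(int)),(0,255,0),1,cv2.LINE_AA,3)
def crop(p,o,w,h,s): return cv2.resize(p["frame"][o[1]:o[1]+h,o[0]:o[0]+w],None,fx=s,fy=s,interpolation=cv2.INTER_CUBIC)
pm=lambda x,y,z,a:(R.from_euler("ZY",[a,-30],degrees=True).as_matrix(),np.array([x,y,z]))
ps=[("case_mid",pm(.574,-.253,.055,-10)),("case_narrow",pm(.555,-.356,.055,-10)),("carrier",flat()((.5575,.2945,-12.9))),("case_wide",flat()((.637,-.015,-17.5)))]
ims=[]
for p,o,w,h in((T,(395,160),100,65),(Sc,(215,245),100,65),(T,(160,165),100,65),(Sc,(340,130),100,65)):
    c=crop(p,np.array(o),w,h,4)
    if o!=(395,160) :
      for n,q in ps: draw(p,c,n,*q,4,np.array(o))
    ims.append(c)
cv2.imwrite("pics/ov.png",np.vstack([np.hstack(ims[:2]),np.hstack(ims[2:])])[:,:,::-1])
E
python3 f2.py
```

```text
barthr 370 489 (array([  0.54259657,   0.02467487, -11.99740304]), np.float64(0.01123727027976118))
barthr 370 489 (array([ 0.5,  0. , 15. ]), np.float64(0.0))
barthr 370 489 (array([  0.54259657,   0.02467487, -11.99740304]), np.float64(0.00561863513988059))
```

View pics/ov.png

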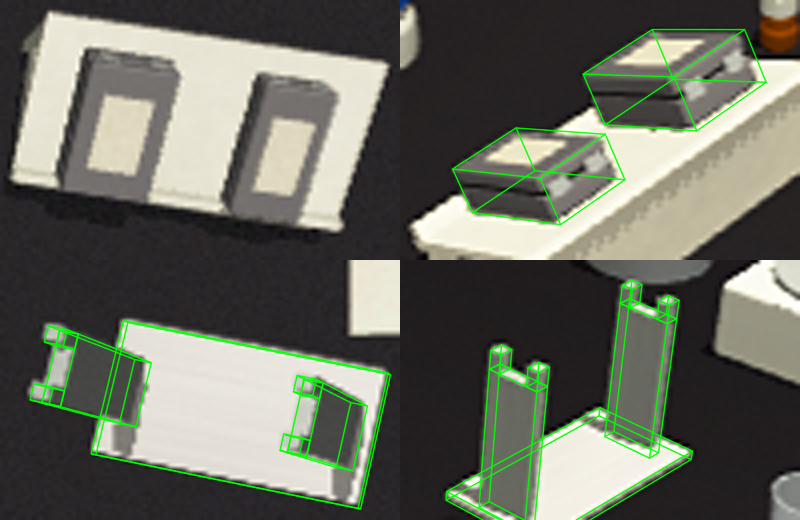

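Mid is left (top 424,190), narrow is right, and the carrier fit matches in both views. Moving to the wide case.

```bash
python3 -m creep '[[87.6,0.2,1,0,0,0,-6.55],[87.6,0.2,1,0,0,0,-6.55],[87.6,0.2,1,0,0,0,-6.55],[87.6,0.2,1,0,0,0,-6.55],[87.6,0.2,1,0,0,0,-6.55],[87.6,0.2,1,0,0,0,-6.55],[87.6,0.2,1,0,0,0,0],[87.6,0.2,1,0,0,0,0]]' 30
python3 -m creep '[[87.6,0.8,1,0,0,0,0],[87.6,0.8,1,0,0,0,0],[87.6,0.8,1,0,0,0,0],[87.6,0.8,1,0,0,0,0],[87.6,0.8,1,-0.25,0,0,0],[87.6,0.8,1,-0.25,0,0,0],[87.6,0.8,1,-0.25,0,0,0],[87.6,0.8,1,-0.25,0,0,0]]'
python3 -m creep '[[87.6,0.93,1,-0.5,0,0,0],[87.6,0.93,1,-0.5,0,0,0],[87.6,0.93,1,-0.5,0,0,0],[87.6,0.93,1,-0.5,0,0,0],[87.6,0.93,1,-0.5,0,0,0],[87.6,0.93,1,-0.5,0,0,0],[87.6,0.93,1,0,0,0,0],[87.6,0.93,1,0,0,0,0]]'
python3 -m creep '[[87.6,0,0.48,0,0,0,0],[87.6,0,0,0,0,0,0],[87.6,0,0,0,0,0,0]]'
cat > b.py <<'E'
from h import *
import pickle
M=pickle.load(open("m.pkl","rb")); T=M["bar"][0][0]; Sc=M["carrier"][1][0]
m=M["bar"][0][1]
f=Sc["frame"].astype(int); s=np.zeros(f.shape[:2],bool); s[192:240,278:314]=f[192:240,278:314].min(2)>90
t=T["frame"].astype(int); m2=np.zeros_like(s); m2[228:262,286:370]=t[228:262,286:370].min(2)>90
for o in([(T,m)],[(T,m2)],[(Sc,s)],[(T,m2),(Sc,s)]): print(fit("bar",o,flat(),[.43,0,14],[.01,.01,10]))
E
python3 b.py; ls; python3 -c "
from plant import r; print(r.get_state())"
```

```text
time_s: 2.47
tcp_pos: [0.2909, -0.4255, 0.2267]
eef_rot: [-180.0, 0.0, 162.5]
contact_force: [0.5, 0.1, 0.6]
gripper_width: 0.0874
gripper_force: 0.0
time_s: 3.13
tcp_pos: [0.4517, -0.2252, 0.2018]
eef_rot: [180.0, 0.1, 162.5]
contact_force: [0.4, -0.3, -0.3]
gripper_width: 0.0874
gripper_force: 0.0
time_s: 3.8
tcp_pos: [0.6373, -0.0253, 0.1255]
eef_rot: [-179.9, -0.1, 162.5]
contact_force: [0.8, -0.4, 1.1]
gripper_width: 0.0873
gripper_force: 0.0
time_s: 4.05
tcp_pos: [0.6365, -0.0141, 0.1262]
eef_rot: [-180.0, -0.0, 162.6]
contact_force: [-0.4, -0.5, 0.3]
gripper_width: 0.0877
gripper_force: 0.0
b.py
f1.py
f2.py
h.py
m.pkl
pics
{'time_s': 4.05, 'joints': array([ 1.62597596e+01,  2.14439865e+01, -1.18534658e+01, -7.83598315e-03,
       -5.67473083e+01, -1.23666324e+02]), 'qd': array([-1.4187251 , -0.97819751, -0.72695864,  0.01675973, -0.05452237,
        0.28386069]), 'joint_torque': array([ 1.06993809e+00, -5.52220237e+01,  2.65188771e+01,  6.17581129e+00,
       -1.58271112e-02, -1.12321267e-01]), 'tcp_pos': array([ 0.63652861, -0.01409736,  0.12618194]), 'eef_rot': array([-1.799
[... 558 characters left out ...]
e(cost,x0,method="Nelder-Mead",options=dict(initial_simplex=sim,xatol=1e-4,fatol=1e-5,maxiter=300))
    res = _minimize_neldermead(fun, x0, args, callback, bounds=bounds,
                               **options)
    fsim[k] = func(sim[k])
              ~~~~^^^^^^^^
    fx = function(np.copy(x), *(wrapper_args + args))
  File "h.py", line 27, in cost
    ys,xs=np.nonzero(m); w=[max(xs.min()-15,0),max(ys.min()-15,0),xs.max()+16,ys.max()+16]
          ~~~~~~~~~~^^^
    return _wrapfunc(a, 'nonzero')
    return _wrapit(obj, method, *args, **kwds)
    result = getattr(arr, method)(*args, **kwds)
ValueError: Calling nonzero on 0d arrays is not allowed. Use np.atleast_1d(scalar).nonzero() instead.
```

```bash
sed -i 's/for o in(\[(T,m)\],/m=M["bar"][1][1]\nfor o in([(Sc,m)],/' b.py; python3 b.py
python3 -m creep '[[87.6,0,0,-1,0,0,0],[87.6,0,0,-1,0,0,0],[87.6,0,0,-1,0,0,0],[87.6,0,0,-0.8,0,0,0],[87.6,0,0,-0.6,0,0,0],[87.6,0,0,-0.44,0,0,0],[60,0,0,0,0,0,0],[60,0,0,0,0,0,0]]' 30
python3 -m creep '[[55,0,0,0,0,0,0],[55,0,0,0,0,0,0],[55,0,0,0,0,0,0],[55,0,0,0,0,0,0]]' 30
```

```text
(array([4.30067504e-01, 6.93868469e-06, 1.42610843e+01]), np.float64(0.8474353353792197))
(array([ 4.35356582e-01, -2.01923310e-03,  1.30664392e+01]), np.float64(0.9154545454545454))
(array([ 4.30883797e-01, -2.19569115e-03,  1.34037972e+01]), np.float64(0.8883061658398299))
(array([ 4.34585172e-01, -2.02572529e-03,  1.26003179e+01]), np.float64(0.8263495533669645))
time_s: 4.72
tcp_pos: [0.6366, -0.0154, 0.0058]
eef_rot: [-180.0, -0.0, 162.5]
contact_force: [-0.2, 0.4, 0.6]
gripper_width: 0.0795
gripper_force: 0.0
time_s: 5.05
tcp_pos: [0.6377, -0.0146, 0.007]
eef_rot: [180.0, 0.1, 162.5]
contact_force: [-0.7, -0.7, 6.3]
gripper_width: 0.0659
gripper_force: 30.0
```

```bash
python3 -m creep '[[55,0,0,0.4,0,0,0],[55,0,0,0.9,0,0,0],[55,0,0,1,0,0,0],[55,0,0,1,0,0,0],[55,0,0,1,0,0,0],[55,0,0,1,0,0,0],[55,0,0,0.8,0,0,0],[55,0,0,0.4,0,0,0]]' 40
python3 -m creep '[[55,-0.23,0.884,0,0,0,6.757],[55,-0.23,0.884,0,0,0,6.757],[55,-0.23,0.884,0,0,0,6.757],[55,-0.23,0.884,0,0,0,6.757],[55,-0.23,0.884,0,0,0,6.757],[55,-0.23,0.884,0,0,0,6.757],[55,-0.23,0.884,0,0,0,6.757]]'
python3 -m creep '[[55,-0.23,0.884,0,0,0,6.757],[55,-0.23,0.884,0,0,0,6.757],[55,-0.23,0.884,0,0,0,6.757],[55,-0.23,0.884,0,0,0,6.757],[55,-0.23,0.884,0,0,0,6.757],[55,-0.23,0.884,0,0,0,6.757],[55,-0.23,0.884,0,0,0,6.757]]'
python3 -m creep '[[55,0,0,0,0,0,0],[55,0,0,0,0,0,0]]'
python3 - <<'E'
from h import *
p=capture("scene"); q=capture("top")
a=cv2.resize(p["frame"][85:235,300:500],(800,600)); cv2.imwrite("pics/held.png",a[:,:,::-1])
import pickle; pickle.dump((p,q,mask(p,"carrier",(384,170)),mask(q,"carrier",(212,203))),open("held.pkl","wb"))
E
```

```text
time_s: 5.72
tcp_pos: [0.6376, -0.0144, 0.1715]
eef_rot: [179.9, 0.2, 162.5]
contact_force: [0.7, -0.5, -2.0]
gripper_width: 0.0657
gripper_force: 39.9
time_s: 6.3
tcp_pos: [0.5954, 0.141, 0.1673]
eef_rot: [180.0, -0.1, -149.9]
contact_force: [-0.4, -0.2, -3.0]
gripper_width: 0.0656
gripper_force: 39.9
time_s: 6.88
tcp_pos: [0.5552, 0.2955, 0.1673]
eef_rot: [179.9, -0.1, -102.6]
contact_force: [0.1, 0.6, -3.0]
gripper_width: 0.0655
gripper_force: 39.9
time_s: 7.05
tcp_pos: [0.5553, 0.2956, 0.1672]
eef_rot: [179.9, -0.1, -102.8]
contact_force: [0.3, 0.5, -2.5]
gripper_width: 0.0657
gripper_force: 39.9
```

View pics/held.png

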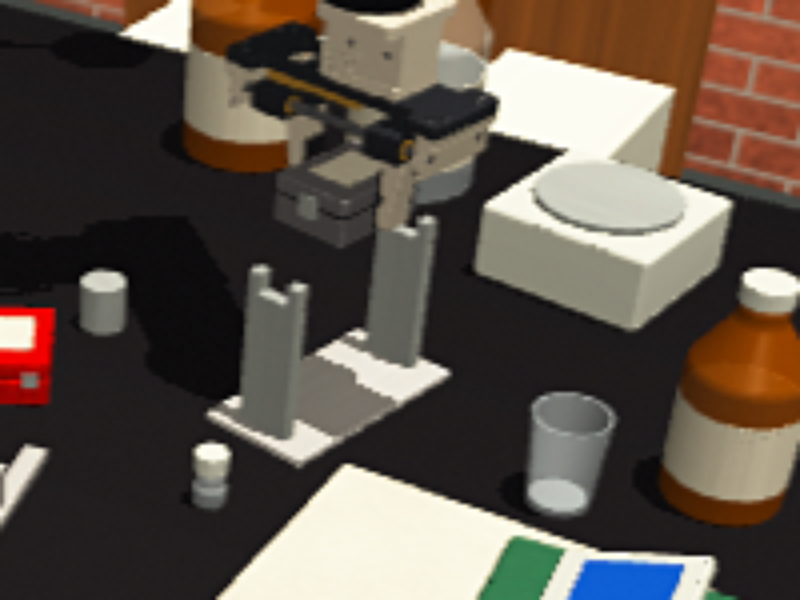

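The picture shows the case held level above the carrier, at about crop (330,195). Lowering.

```bash
python3 -m creep '[[55,0.06,-0.03,-0.7,0,0,0],[55,0,0,-1,0,0,0],[55,0,0,-1,0,0,0],[55,0,0,-1,0,0,0],[55,0,0,-1,0,0,0],[55,0,0,-0.7,0,0,0],[55,0,0,-0.4,0,0,0],[55,0,0,-0.16,0,0,0]]'
python3 -m creep '[[55,0,0,-0.04,0,0,0],[55,0,0,0,0,0,0],[55,0,0,0,0,0,0]]'
python3 -m creep '[[55,0,0,-0.04,0,0,0],[55,0,0,0,0,0,0]]'
```

```text
time_s: 7.92
tcp_pos: [0.5574, 0.2927, 0.0173]
eef_rot: [179.9, -0.1, -103.0]
contact_force: [-0.2, -0.6, -1.7]
gripper_width: 0.0659
gripper_force: 39.9
time_s: 8.17
tcp_pos: [0.5587, 0.2945, 0.0194]
eef_rot: [-179.9, 0.1, -102.9]
contact_force: [0.5, -0.3, -2.6]
gripper_width: 0.0657
gripper_force: 39.9
time_s: 8.33
tcp_pos: [0.5582, 0.2944, 0.018]
eef_rot: [-180.0, 0.1, -102.9]
contact_force: [0.1, 0.2, -3.4]
gripper_width: 0.0659
gripper_force: 39.9
```

```bash
for i in 1 2; do :; done; python3 -m creep '[[55,0,0,-0.04,0,0,0],[55,0,0,0,0,0,0]]'
python3 -m creep '[[55,0,0,-0.04,0,0,0],[55,0,0,0,0,0,0]]'
python3 -m creep '[[55,0,0,-0.04,0,0,0],[55,0,0,0,0,0,0]]'
```

```text
time_s: 8.5
tcp_pos: [0.5579, 0.2941, 0.0163]
eef_rot: [-180.0, 0.0, -102.9]
contact_force: [0.1, -1.1, -4.1]
gripper_width: 0.0658
gripper_force: 39.9
time_s: 8.67
tcp_pos: [0.5579, 0.2941, 0.0151]
eef_rot: [-180.0, 0.0, -102.9]
contact_force: [0.4, 0.3, -3.2]
gripper_width: 0.066
gripper_force: 39.9
time_s: 8.83
tcp_pos: [0.5579, 0.2941, 0.015]
eef_rot: [-180.0, 0.0, -102.9]
contact_force: [-2.4, -0.7, 6.1]
gripper_width: 0.0655
gripper_force: 39.9
```

```bash
python3 -m creep '[[80,0,0,0,0,0,0],[80,0,0,0,0,0,0],[80,0,0,0,0,0,0],[80,0,0,0.2,0,0,0],[80,0,0,0.6,0,0,0],[80,0,0,1,0,0,0],[80,0,0,1,0,0,0],[80,0,0,1,0,0,0]]'
python3 -m creep '[[80,0,0,1,0,0,0],[80,0,0,1,0,0,0],[80,0,0,1,0,0,0],[80,0,0,0.6,0,0,0],[80,-0.06,-0.98,0,0,0,-6.7],[80,-0.06,-0.98,0,0,0,-6.7],[80,-0.06,-0.98,0,0,0,-6.7],[80,-0.06,-0.98,0,0,0,-6.7]]'
python3 -m creep '[[80,-0.06,-0.98,0,0,0,-6.7],[80,-0.06,-0.98,0,0,0,-6.7],[80,-0.06,-0.98,0,0,0,-6.7],[80,-0.06,-0.98,0,0,0,-6.7],[80,-0.06,-0.98,0,0,0,-6.7],[80,-0.06,-0.98,0,0,0,-6.7],[80,-0.06,-0.98,0,0,0,-6.7],[80,-0.06,-0.98,0,0,0,-6.7]]'
python3 -m creep '[[70,-0.07,-0.98,0,0,0,-6.7],[70,-0.07,-0.98,0,-1.04,-5.91,0],[70,-0.07,-0.98,0,-1.04,-5.91,0],[70,-0.07,-0.98,0,-1.04,-5.91,0],[70,-0.07,-0.98,-0.3,-1.04,-5.91,0],[70,-0.07,-0.98,-0.6,-1.04,-5.91,0],[70,-0.07,-0.98,-0.7,0,0,0],[70,-0.07,-0.98,-0.5,0,0,0]]'
cat > look.py <<'E'
import sys; from h import *
import pickle
def look(n,z,t,s,x0,tag):
    P=[(capture("top"),"top",t),(capture("scene"),"scene",s)]
    obs=[(p,mask(p,n,q)) for p,_,q in P]
    obs=[o for o in obs if o[1] is not None]; pickle.dump((n,z,P,obs),open(tag+".pkl","wb"))
    for o in [obs]+[[q] for q in obs]:
        x=fit(n,o,flat(z),x0,[.008,.008,6]); print(tag,n,np.round(x[0],4),round(x[1],3))
    return P
E
python3 - <<'E'
from look import *
P=look("case_wide",.008,(212,203),(384,178),[.558,.294,77],"w")
T,S=P[0][0],P[1][0]
for p,n in((T,"carrier"),(S,"carrier")):
    m=mask(p,n,(212,203) if p is T else (384,170))
    if m is not None: print(fit(n,[(p,m)],flat(),[.5575,.2945,-12.9],[.008,.008,6]))
c=np.hstack([cv2.resize(T["frame"][150:250,160:260],(400,400)),cv2.resize(S["frame"][120:220,335:435],(400,400))])
cv2.imwrite("pics/w.png",c[:,:,::-1])
E
```

```text
time_s: 9.5
tcp_pos: [0.5578, 0.2938, 0.1103]
eef_rot: [180.0, -0.0, -102.9]
contact_force: [-0.7, 0.7, 0.1]
gripper_width: 0.0798
gripper_force: 0.0
time_s: 10.17
tcp_pos: [0.5516, 0.1951, 0.1995]
eef_rot: [-180.0, 0.0, -130.0]
contact_force: [0.8, -0.8, 0.2]
gripper_width: 0.0799
gripper_force: 0.0
time_s: 10.83
tcp_pos: [0.5396, -0.0012, 0.1996]
eef_rot: [180.0, 0.0, 176.4]
contact_force: [0.0, 0.6, -0.4]
gripper_width: 0.0801
gripper_force: 0.0
time_s: 11.5
tcp_pos: [0.5302, -0.1958, 0.1593]
eef_rot: [-178.9, 27.5, 169.8]
contact_force: [-0.1, -0.4, 0.2]
gripper_width: 0.0698
gripper_force: 0.0
w case_wide [ 0.5586  0.2943 78.6909] 0.783
w case_wide [ 0.5588  0.2941 77.4182] 0.883
w case_wide [  0.5656   0.2998 108.7563] 0.777
(array([  0.55897198,   0.29488939, -12.83222081]), np.float64(0.64547391573304))
(array([  0.5556701 ,   0.29482462, -13.39341905]), np.float64(0.6772316494376178))
```

View pics/w.png

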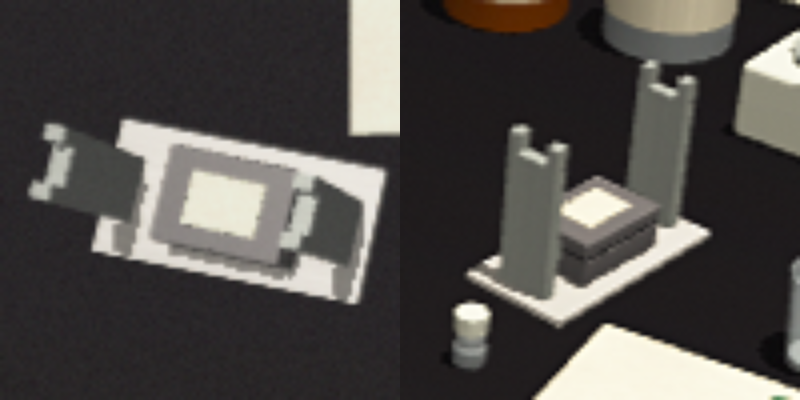

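Top shows the wide case centred and square on the plate at crop (228,203), about 1 mm off centre. It stands flat in the scene view too. On to the mid case.

```bash
python3 -m creep '[[70,-0.16,-0.97,-0.25,0,0,0],[70,-0.16,-0.93,-0.25,0,0,0],[70,0,0,0,0,0,0],[70,0,0,0,0,0,0]]'
```

```text
time_s: 12.13
tcp_pos: [0.5252, -0.2422, 0.1478]
eef_rot: [-178.9, 27.5, 169.7]
contact_force: [0.7, 1.0, 0.5]
gripper_width: 0.0704
gripper_force: 0.0
```

```bash
cat > d.py <<'E'
import sys,json; from h import *
def delta(pos,eul,note=""):
    s=r.get_state(); A=R.from_euler("xyz",s["eef_rot"],degrees=True); B=R.from_euler("xyz",eul,degrees=True)
    print(note,"units",np.round((np.array(pos)-s["tcp_pos"])/.025,3),"rotvec",np.round((B*A.inv()).as_rotvec(degrees=True),2))
E
python3 - <<'E'
from d import *
delta([.5223,-.2433,.1466],[180,30,170]); delta([.5715,-.252,.060],[180,30,170])
E
```

```text
units [-0.117 -0.042 -0.046] rotvec [ 0.48 -2.65  0.86]
 units [ 1.851 -0.39  -3.51 ] rotvec [ 0.48 -2.65  0.86]
```

```bash
python3 -m creep '[[70,0.1,-0.05,-0.4,0.48,-2.65,0.86],[70,0.4,-0.07,-0.7,0,0,0],[70,0.4,-0.07,-0.7,0,0,0],[70,0.4,-0.07,-0.7,0,0,0],[70,0.23,-0.05,-0.4,0,0,0],[70,0.15,-0.03,-0.25,0,0,0],[70,0,0,0,0,0,0],[70,0,0,0,0,0,0]]'
python3 - <<'E'
from d import *
delta([.5715,-.252,.060],[180,30,170])
p=capture("scene"); cv2.imwrite("pics/mid.png",cv2.resize(p["frame"][220:340,200:360],(800,600))[:,:,::-1])
E
```

```text
time_s: 12.8
tcp_pos: [0.5667, -0.2572, 0.0747]
eef_rot: [178.7, 29.3, 170.1]
contact_force: [0.2, 0.8, 0.2]
gripper_width: 0.0698
gripper_force: 0.0
 units [ 0.191  0.207 -0.586] rotvec [-1.25 -0.5  -0.77]
```

View pics/mid.png

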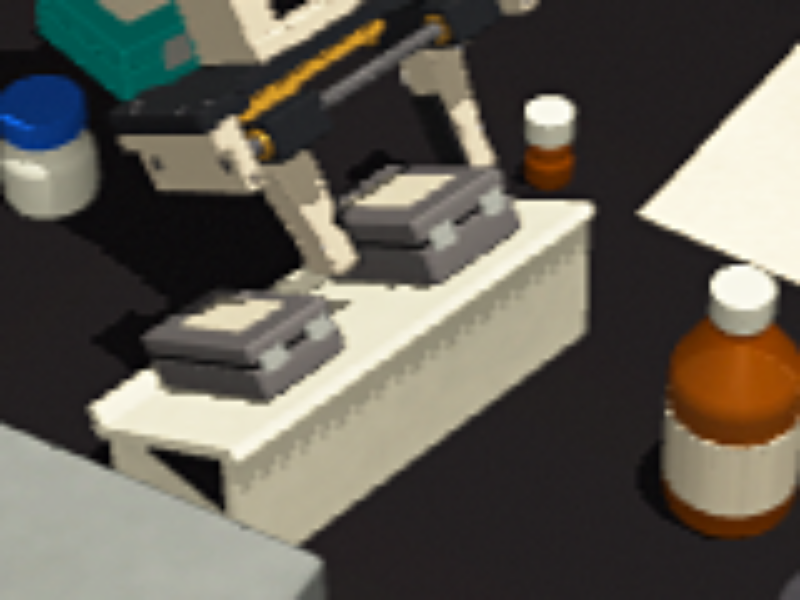

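The fingers straddle the mid case at crop (430,220), clear of the jar and the vial. Finishing the approach.

```bash
python3 -m creep '[[70,0.1,0.1,-0.25,-1,-0.4,-0.6],[70,0.1,0.08,-0.2,0,0,0],[70,0,0,0,0,0,0],[70,0,0,0,0,0,0],[70,0,0,0,0,0,0]]'
python3 - <<'E'
from d import *
delta([.5715,-.252,.060],[180,30,170])
E
```

```text
time_s: 13.27
tcp_pos: [0.5711, -0.2542, 0.0658]
eef_rot: [178.3, 29.5, 170.0]
contact_force: [0.1, 0.6, -0.8]
gripper_width: 0.0698
gripper_force: 0.0
 units [ 0.014  0.09  -0.231] rotvec [-1.58 -0.26 -0.84]
```

```bash
python3 -m creep '[[70,0.02,0.06,-0.1,-1.58,-0.26,-0.84],[70,0.02,0.03,-0.1,0,0,0],[70,0,0,0,0,0,0],[70,0,0,0,0,0,0]]'
python3 - <<'E'
from d import *
delta([.5715,-.252,.060],[180,30,170])
print(r.get_state()["joints"])
E
```

```text
time_s: 13.6
tcp_pos: [0.5727, -0.2443, 0.0622]
eef_rot: [177.7, 29.2, 169.9]
contact_force: [0.2, -0.0, -1.1]
gripper_width: 0.0701
gripper_force: 0.0
 units [-0.047 -0.306 -0.09 ] rotvec [-2.11 -0.45 -1.03]
[ -5.10431017  14.82150315 -43.44123872   3.34887316  -2.46668408
 -97.71482342]
```

```bash
python3 - <<'E'
from d import *
delta([.5715,-.252,.062],[180,24,170])
E
python3 -m creep '[[80,0,-0.3,0.1,-1,5,-1],[80,0,0,0,0,0,0],[80,0,0,0,0,0,0],[80,0,0,0,0,0,0]]'
python3 - <<'E'
from d import *
delta([.5715,-.252,.062],[180,24,170])
print(r.get_state()["joints"])
E
```

```text
units [-0.047 -0.306 -0.01 ] rotvec [-1.12  5.47 -0.92]
time_s: 13.93
tcp_pos: [0.5723, -0.2513, 0.064]
eef_rot: [179.6, 24.7, 169.8]
contact_force: [-0.4, -0.5, 0.1]
gripper_width: 0.0796
gripper_force: 0.0
 units [-0.032 -0.027 -0.082] rotvec [-0.25  0.8   0.02]
[  -5.34023586   14.99986322  -43.68136266   13.64450084   -6.81470249
 -107.96336001]
```

```bash
python3 -m creep '[[70,-0.02,0,-0.12,-0.25,0.6,0],[60,0,0,0,0,0,0],[50,0,0,0,0,0,0],[50,0,0,0,0,0,0],[50,0,0,0,0,0,0],[50,0,0,0,0,0,0],[50,0,0,0,0,0,0]]' 30
python3 - <<'E'
from d import *
s=r.get_state();print(s["eef_rot"],s["joints"],s["moment"])
E
```

```text
time_s: 14.52
tcp_pos: [0.5721, -0.2513, 0.0611]
eef_rot: [180.0, 24.2, 169.9]
contact_force: [-1.7, 0.7, 0.4]
gripper_width: 0.0558
gripper_force: 30.0
[179.97343009  24.15658023 169.94315701] [  -5.52335541   15.26212894  -44.80516067   17.40364626   -6.11933451
 -111.44829692] [ 0.23859163  1.62472507 -0.02729576]
```

```bash
python3 -m creep '[[50,-0.1,0.02,0.18,0,0,0],[50,-0.35,0.06,0.6,0,0,0],[50,-0.49,0.09,0.87,0,0,0],[50,-0.49,0.09,0.87,0,0,0],[50,0,0,0.4,0.7,4,0],[50,0,0,0.4,0.7,4,0],[50,0,0,0.4,1.04,5.91,0],[50,0,0,0.4,1.04,5.91,0]]' 40
python3 -m creep '[[50,0.08,0.9,0.1,1.04,5.91,0],[50,0.08,0.98,0.1,0.69,3.81,0],[50,0.08,0.98,0,0,0,6],[50,0.08,0.98,0,0,0,6.7],[50,0.08,0.98,0,0,0,6.7],[50,0.08,0.98,0,0,0,6.7],[50,0.08,0.98,0,0,0,6.7],[50,0.08,0.98,0,0,0,6.7]]'
python3 -m creep '[[50,0.04,0.98,0,0,0,6.7],[50,0.04,0.98,0,0,0,6.7],[50,0.04,0.98,0,0,0,6.7],[50,0.04,0.98,0,0,0,6.7],[50,0.04,0.98,0,0,0,6.7],[50,0.04,0.98,0,0,0,6.7],[50,0.04,0.98,0,0,0,6.7],[50,0,0,0,0,0,0]]'
python3 - <<'E'
from d import *
# desired: pick R (180,24.2,169.95) then +30 about case y axis, then yaw +87.1 => carrier
A=R.from_euler("xyz",[180,24.16,169.95],degrees=True); yaw=-12.85+90-(169.95-180)  # case yaw 77.15
t=np.radians(-10.05)
B=R.from_euler("z",77.15+10.05,degrees=True)
B=R.from_euler("z",(-102.85-169.95),degrees=True)*R.from_rotvec(30*np.array([-np.sin(t),np.cos(t),0]),degrees=True)*A
e=B.as_euler("xyz",degrees=True); print(e); delta([.558,.294,.18],e)
E
```

```text
time_s: 15.18
tcp_pos: [0.5361, -0.2441, 0.1662]
eef_rot: [179.9, 3.9, 170.0]
contact_force: [1.3, 0.5, -2.5]
gripper_width: 0.0558
gripper_force: 40.0
time_s: 15.85
tcp_pos: [0.5523, -0.0493, 0.1686]
eef_rot: [179.9, -5.8, -150.2]
contact_force: [0.7, 0.6, -1.7]
gripper_width: 0.0554
gripper_force: 40.0
time_s: 16.52
tcp_pos: [0.5597, 0.1246, 0.1687]
eef_rot: [180.0, -5.8, -103.0]
contact_force: [0.7, 0.2, -2.5]
gripper_width: 0.0555
gripper_force: 40.0
[-180.     -5.84 -102.85]
 units [-0.067  6.778  0.452] rotvec [-0.08  0.01  0.2 ]
```

```bash
python3 -m creep '[[50,-0.01,0.97,0,0,0,0],[50,-0.01,0.97,0,0,0,0],[50,-0.01,0.97,0,0,0,0],[50,-0.01,0.97,0,0,0,0],[50,-0.01,0.97,0,0,0,0.2],[50,-0.01,0.97,0,0,0,0],[50,0,0.97,0,0,0,0],[50,0,0,0,0,0,0]]'
python3 -m creep '[[50,0,0,-0.6,0,0,0],[50,0,0,-1,0,0,0],[50,0,0,-1,0,0,0],[50,0,0,-1,0,0,0],[50,0,0,-0.5,0,0,0],[50,0,0,0,0,0,0],[50,0,0,0,0,0,0]]'
python3 - <<'E'
from d import *
delta([.558,.294,.0545],[180,-5.84,-102.85])
p=capture("scene"); cv2.imwrite("pics/midh.png",cv2.resize(p["frame"][100:220,320:480],(800,600))[:,:,::-1])
E
```

```text
time_s: 17.18
tcp_pos: [0.558, 0.2943, 0.1682]
eef_rot: [180.0, -5.8, -103.3]
contact_force: [1.1, -0.7, -2.4]
gripper_width: 0.0555
gripper_force: 40.0
time_s: 17.77
tcp_pos: [0.5578, 0.2899, 0.0659]
eef_rot: [179.9, -5.9, -103.4]
contact_force: [1.3, -0.6, -1.4]
gripper_width: 0.0558
gripper_force: 40.0
 units [ 0.009  0.166 -0.457] rotvec [ 0.07 -0.09  0.6 ]
```

View pics/midh.png

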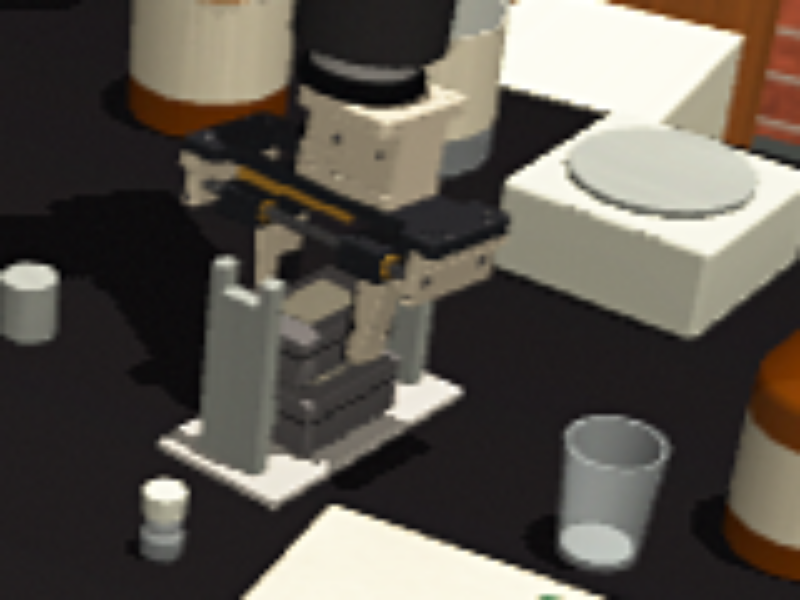

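The mid case hangs just above the wide one, around crop (320,330), and looks aligned. Next I'll correct about 4 mm in y and feel down.

```bash
python3 -m creep '[[50,0.01,0.16,0,0,0,0.5],[50,0,0,-0.15,0,0,0],[50,0,0,-0.1,0,0,0],[50,0,0,0,0,0,0],[50,0,0,0,0,0,0]]'
python3 -m creep '[[50,0,0,-0.06,0,0,0],[50,0,0,0,0,0,0],[50,0,0,0,0,0,0]]'
python3 -m creep '[[50,0,0,-0.05,0,0,0],[50,0,0,0,0,0,0]]'
python3 -m creep '[[50,0,0,-0.05,0,0,0],[50,0,0,0,0,0,0]]'
```

```text
time_s: 18.23
tcp_pos: [0.5582, 0.2944, 0.0605]
eef_rot: [180.0, -5.8, -102.9]
contact_force: [-0.3, -0.5, -2.0]
gripper_width: 0.0557
gripper_force: 40.0
time_s: 18.48
tcp_pos: [0.5583, 0.2944, 0.0589]
eef_rot: [180.0, -5.8, -102.9]
contact_force: [-0.1, 0.5, -2.9]
gripper_width: 0.0556
gripper_force: 40.0
time_s: 18.65
tcp_pos: [0.5583, 0.2944, 0.0575]
eef_rot: [180.0, -5.8, -102.9]
contact_force: [0.1, -0.8, -2.7]
gripper_width: 0.0553
gripper_force: 40.0
time_s: 18.82
tcp_pos: [0.5582, 0.2944, 0.0562]
eef_rot: [180.0, -5.8, -102.9]
contact_force: [0.9, 0.4, -2.2]
gripper_width: 0.056
gripper_force: 40.0
```

```bash
python3 -m creep '[[50,0,0,-0.05,0,0,0],[50,0,0,0,0,0,0]]'
python3 -m creep '[[50,0,0,-0.04,0,0,0],[50,0,0,0,0,0,0]]'
python3 -c "
from plant import r; print(r.get_state()['moment'])"
```

```text
time_s: 18.98
tcp_pos: [0.5584, 0.2945, 0.0552]
eef_rot: [-180.0, -5.8, -102.9]
contact_force: [0.2, -0.4, -1.6]
gripper_width: 0.0553
gripper_force: 40.0
time_s: 19.15
tcp_pos: [0.5584, 0.2945, 0.0552]
eef_rot: [-180.0, -5.8, -102.9]
contact_force: [-2.8, -0.6, 6.4]
gripper_width: 0.0557
gripper_force: 40.0
[-0.09136237  1.32297045 -0.11537732]
```

```bash
python3 -m creep '[[72,0,0,0,0,0,0],[72,0,0,0,0,0,0],[72,0,0,0,0,0,0],[72,0,0,0.2,0,0,0],[72,0,0,0.6,0,0,0],[72,0,0,1,0,0,0],[72,0,0,1,0,0,0],[72,0,0,1,0,0,0]]'
python3 -m creep '[[72,0,0,1,0,0,0],[72,0,0,1,0,0,0],[72,-0.08,-0.98,0,0,0,-6.7],[72,-0.08,-0.98,0,0,0,-6.7],[72,-0.08,-0.98,0,0,0,-6.7],[72,-0.08,-0.98,0,0,0,-6.7],[72,-0.08,-0.98,0,0,0,-6.7],[72,-0.08,-0.98,0,0,0,-6.7]]'
python3 -m creep '[[72,-0.08,-0.98,0,0,0,-6.7],[72,-0.08,-0.98,0,0,0,-6.7],[72,-0.08,-0.98,0,0,0,-6.7],[72,-0.08,-0.98,0,0,0,-6.7],[72,-0.08,-0.98,0,0,0,-6.7],[72,-0.08,-0.98,0,0,0,-6.7],[72,-0.08,-0.98,0,0,0,-6.7],[72,-0.08,-0.98,0,0,0,0]]'
python3 -m creep '[[65,-0.08,-0.98,0,-0.9,-5,0],[65,-0.08,-0.98,0,-0.9,-5,0],[65,-0.08,-0.98,0,-0.9,-5,0],[65,-0.08,-0.98,0,-0.9,-5,0],[65,-0.08,-0.98,-0.2,-0.9,-5,0],[65,-0.08,-0.98,-0.2,-0.7,-4,0],[65,-0.08,-0.98,-0.2,0,0,0],[65,-0.08,-0.98,-0.2,0,0,0]]'
python3 -m creep '[[65,-0.08,-0.98,-0.3,0,0,0],[65,-0.08,-0.98,-0.3,0,0,0],[65,0,0,0,0,0,0],[65,0,0,0,0,0,0]]'
python3 - <<'E'
from d import *
delta([.504,-.346,.146],[180,24,170])
delta([.553,-.355,.059],[180,24,170])
print(r.get_state()["joints"])
from look import *
P=look("case_mid",.048,(212,203),(384,165),[.558,.294,77],"m")
T,S=P[0][0],P[1][0]
c=np.hstack([cv2.resize(T["frame"][150:250,160:260],(400,400)),cv2.resize(S["frame"][120:220,335:435],(400,400))])
cv2.imwrite("pics/m.png",c[:,:,::-1])
E
```

```text
time_s: 19.82
tcp_pos: [0.5582, 0.2943, 0.1503]
eef_rot: [180.0, -5.9, -102.9]
contact_force: [0.2, 1.1, 0.2]
gripper_width: 0.0721
gripper_force: 0.0
time_s: 20.48
tcp_pos: [0.5461, 0.1464, 0.1996]
eef_rot: [-180.0, -5.8, -143.4]
contact_force: [-0.0, 0.2, -0.2]
gripper_width: 0.0721
gripper_force: 0.0
time_s: 21.15
tcp_pos: [0.5301, -0.0499, 0.1997]
eef_rot: [180.0, -5.8, 169.5]
contact_force: [1.0, 0.3, -0.4]
gripper_width: 0.0723
gripper_force: 0.0
time_s: 21.82
tcp_pos: [0.5118, -0.2453, 0.1789]
eef_rot: [-179.9, 23.7, 170.0]
contact_force: [0.2, 0.6, 0.3]
gripper_width: 0.0653
gripper_force: 0.0
time_s: 22.15
tcp_pos: [0.51, -0.2949, 0.1639]
eef_rot: [-179.9, 23.6, 169.8]
contact_force: [0.1, 0.9, 1.0]
gripper_width: 0.0647
gripper_force: 0.0
 units [-0.239 -2.046 -0.718] rotvec [-0.02 -0.41  0.21]
 units [ 1.721 -2.406 -4.198] rotvec [-0.02 -0.41  0.21]
[-11.29515288   4.15437947 -33.9859436   -0.80500833 -28.26987252
 -88.27587501]
m case_mid [ 0.5587  0.291  76.8233] 0.83
m case_mid [ 0.5588  0.2912 76.6941] 0.948
m case_mid [  0.5673   0.2928 102.6276] 0.79
```

View pics/m.png

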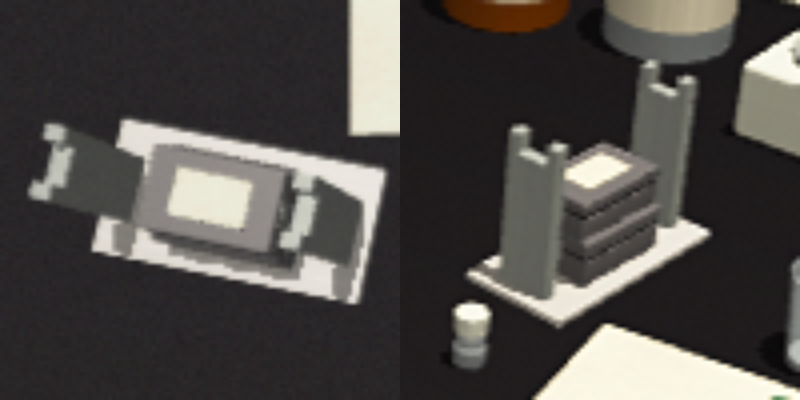

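```bash
cat > lab.py <<'E'
from h import *
import pickle
from scipy.optimize import least_squares
def label(p,uv,z,rad=10):
    f=p["frame"].astype(int); m=(f.min(2)>165).astype(np.uint8)
    n,l,st,c=cv2.connectedComponentsWithStats(m,connectivity=4)
    k=[i for i in range(1,n) if 60<st[i,4]<1500 and np.hypot(*(c[i]-uv))<rad]
    if not k: print("none",[(st[i,4],c[i]) for i in range(1,n) if np.hypot(*(c[i]-uv))<40]); return
    k=min(k,key=lambda i:np.hypot(*(c[i]-uv)))
    g=least_squares(lambda v:proj(p,[*v,z])[0]-c[k],[.55,.2]).x
    return np.round(g,4),st[k,4],np.round(c[k],1)
if __name__=="__main__":
    M=pickle.load(open("m.pkl","rb")); T=M["carrier"][0][0]; S=M["carrier"][1][0]
    w=pickle.load(open("w.pkl","rb"))[2]; m=pickle.load(open("m.pkl".replace("m.","m."),"rb")) if 0 else None
    pw=lambda p,x:proj(p,x)[0]
    print("wide bench",label(T,pw(T,[.638,-.015,.04]),.04),label(S,pw(S,[.638,-.015,.04]),.04))
    print("wide placed",label(w[0][0],pw(T,[.558,.294,.048]),.048),label(w[1][0],pw(S,[.558,.294,.048]),.048))
E
python3 lab.py; ls -la *.pkl
```

```text
-rw-r--r-- 1 agent agent 1792844 Nov 29 23:23 held.pkl
-rw-r--r-- 1 agent agent 2048956 Nov 29 23:27 m.pkl
-rw-r--r-- 1 agent agent 2048957 Nov 29 23:24 w.pklTraceback (most recent call last):
  File "lab.py", line 13, in <module>
    M=pickle.load(open("m.pkl","rb")); T=M["carrier"][0][0]; S=M["carrier"][1][0]
                                         ~^^^^^^^^^^^
TypeError: tuple indices must be integers or slices, not str
```

```bash
cat > lab2.py <<'E'
from lab import *
w=pickle.load(open("w.pkl","rb"))[2]; m=pickle.load(open("m.pkl","rb"))[2]
T0=dict(w[0][0],frame=cv2.imread("pics/top0.png")[:,:,::-1]); S0=dict(w[1][0],frame=cv2.imread("pics/scene0.png")[:,:,::-1])
pr=lambda p,x:proj(p,x)[0]
n=R.from_euler("ZY",[-10,-30],degrees=True).as_matrix()@[0,0,.034]+[.5745,-.2525,.055]
for k,(a,b),x in (("wide bench",(T0,S0),[.638,-.015,.04]),("wide placed",(w[0][0],w[1][0]),[.558,.294,.048]),("mid placed",(m[0][0],m[1][0]),[.558,.294,.082]),("mid rack",(T0,S0),n)):
    print(k,np.round(x,4),label(a,pr(a,x),x[2]),label(b,pr(b,x),x[2]))
E
python3 lab2.py
```

```text
wide bench [ 0.638 -0.015  0.04 ] (array([ 0.6387, -0.0156]), np.int32(264), array([330.8, 168. ])) (array([ 0.6357, -0.0155]), np.int32(171), array([357.4, 232.4]))
wide placed [0.558 0.294 0.048] (array([0.5587, 0.2928]), np.int32(256), array([215.3, 200.6])) (array([0.5573, 0.2935]), np.int32(98), array([383.3, 171.3]))
mid placed [0.558 0.294 0.082] (array([0.5587, 0.2904]), np.int32(234), array([211.9, 199.1])) (array([0.5568, 0.2906]), np.int32(82), array([383.7, 162.2]))
mid rack [ 0.5578 -0.2495  0.0844] (array([ 0.5574, -0.2493]), np.int32(228), array([424.6, 193.3])) (array([ 0.5567, -0.2508]), np.int32(82), array([279.6, 257.5]))
```

```bash
python3 -m creep '[[65,-0.12,-0.9,-0.3,0,-0.4,0.2],[65,-0.12,-0.9,-0.3,0,0,0],[65,0.1,-0.3,-0.3,0,0,0],[65,0.4,-0.07,-0.7,0,0,0],[65,0.4,-0.07,-0.7,0,0,0],[65,0.4,-0.07,-0.7,0,0,0],[65,0.2,-0.03,-0.35,0,0,0],[65,0,0,0,0,0,0]]' 30
python3 -m creep '[[65,0,0,0,0,0,0],[65,0,0,0,0,0,0]]'
python3 - <<'E'
from d import *
delta([.553,-.355,.059],[180,24,170]); print(r.get_state()["joints"])
E
```

```text
time_s: 23.02
tcp_pos: [0.5419, -0.3509, 0.0784]
eef_rot: [180.0, 23.8, 170.2]
contact_force: [-0.2, 0.5, -0.5]
gripper_width: 0.0651
gripper_force: 0.0
time_s: 23.18
tcp_pos: [0.5421, -0.3517, 0.0815]
eef_rot: [-180.0, 24.1, 170.2]
contact_force: [-0.0, -0.9, -0.8]
gripper_width: 0.065
gripper_force: 0.0
 units [ 0.438 -0.133 -0.899] rotvec [ 0.02  0.07 -0.2 ]
[-17.94406382  16.03991909 -29.13812724  -9.16457429 -21.20524947
 -74.00017051]
```

```bash
python3 -m creep '[[65,0.2,-0.06,-0.4,0,0,0],[65,0.14,-0.06,-0.3,0,0,0],[65,0,0,0,0,0,0],[65,0,0,0,0,0,0]]'
python3 -m creep '[[65,0.06,-0.01,-0.12,0,0,0],[65,0,0,0,0,0,0],[65,0,0,0,0,0,0]]'
python3 - <<'E'
from d import *
delta([.553,-.355,.059],[180,24,170])
E
```

```text
time_s: 23.52
tcp_pos: [0.5501, -0.355, 0.0623]
eef_rot: [180.0, 24.0, 170.1]
contact_force: [-0.1, -0.1, 0.0]
gripper_width: 0.0653
gripper_force: 0.0
time_s: 23.77
tcp_pos: [0.5518, -0.3553, 0.0598]
eef_rot: [180.0, 24.0, 170.1]
contact_force: [0.9, 0.1, 0.3]
gripper_width: 0.0649
gripper_force: 0.0
 units [ 0.049  0.012 -0.034] rotvec [-0.    0.02 -0.14]
```

```bash
python3 -m creep '[[55,0,0,0,0,0,0],[40,0,0,0,0,0,0],[40,0,0,0,0,0,0],[40,0,0,0,0,0,0],[40,0,0,0,0,0,0],[40,0,0,0,0,0,0]]' 30
python3 -m creep '[[40,-0.1,0.02,0.18,0,0,0],[40,-0.35,0.06,0.6,0,0,0],[40,-0.49,0.09,0.87,0,0,0],[40,-0.49,0.09,0.87,0,0,0],[40,0,0,0.5,0.7,4,0],[40,0,0,0.5,0.7,4,0],[40,0,0,0.5,1.04,5.91,0],[40,0,0,0.5,1.04,5.91,0]]' 40
python3 -m creep '[[40,0.07,0.9,0.1,1.04,5.91,0],[40,0.07,0.98,0.1,0.69,3.81,0],[40,0.07,0.98,0,0,0,6],[40,0.07,0.98,0,0,0,6.7],[40,0.07,0.98,0,0,0,6.7],[40,0.07,0.98,0,0,0,6.7],[40,0.07,0.98,0,0,0,6.7],[40,0.07,0.98,0,0,0,6.7]]'
python3 -m creep '[[40,0.06,0.98,0,0,0,6.7],[40,0.06,0.98,0,0,0,6.7],[40,0.06,0.98,0,0,0,6.7],[40,0.06,0.98,0,0,0,6.7],[40,0.06,0.98,0,0,0,6.7],[40,0.06,0.98,0,0,0,6.7],[40,0.06,0.98,0,0,0,6.7],[40,0.06,0.98,0,0,0,0]]'
python3 -m creep '[[40,0.06,0.98,0,0,0,0],[40,0.06,0.98,0,0,0,0],[40,0.06,0.98,0,0,0,0],[40,0.06,0.98,0,0,0,0],[40,0.06,0.98,0,0,0,0],[40,0.06,0.98,0,0,0,0],[40,0,0,0,0,0,0],[40,0,0,0,0,0,0]]'
python3 - <<'E'
from d import *
delta([.558,.294,.089],[180,-6,-102.85])
E
```

```text
time_s: 24.27
tcp_pos: [0.5517, -0.3552, 0.06]
eef_rot: [180.0, 24.0, 170.1]
contact_force: [-0.6, 1.3, 1.9]
gripper_width: 0.0459
gripper_force: 29.9
time_s: 24.93
tcp_pos: [0.5148, -0.3489, 0.1754]
eef_rot: [-180.0, 3.7, 170.1]
contact_force: [0.6, 0.1, -3.4]
gripper_width: 0.0458
gripper_force: 39.9
time_s: 25.6
tcp_pos: [0.5297, -0.1536, 0.1778]
eef_rot: [179.9, -6.0, -150.0]
contact_force: [1.3, 0.1, -2.4]
gripper_width: 0.0457
gripper_force: 39.9
time_s: 26.27
tcp_pos: [0.5413, 0.0423, 0.178]
eef_rot: [179.9, -6.0, -103.0]
contact_force: [0.6, -0.1, -2.3]
gripper_width: 0.0457
gripper_force: 39.9
time_s: 26.93
tcp_pos: [0.5507, 0.1891, 0.1775]
eef_rot: [179.9, -6.0, -103.4]
contact_force: [0.0, -0.9, -2.3]
gripper_width: 0.0455
gripper_force: 39.9
 units [ 0.291  4.195 -3.541] rotvec [-0.03 -0.11  0.53]
```

```bash
python3 -m creep '[[40,0.06,0.84,0,0,0,0.2],[40,0.06,0.84,0,0,0,0.2],[40,0.06,0.84,0,0,0,0],[40,0.06,0.84,0,0,0,0],[40,0.06,0.84,0,0,0,0],[40,0,0,0,0,0,0],[40,0,0,0,0,0,0],[40,0,0,-0.5,0,0,0]]'
python3 -m creep '[[40,0,0,-1,0,0,0],[40,0,0,-1,0,0,0],[40,0,0,-0.5,0,0,0],[40,0,0,-0.2,0,0,0],[40,0,0,0,0,0,0],[40,0,0,0,0,0,0],[40,0,0,0,0,0,0]]'
python3 - <<'E'
from d import *
delta([.558,.294,.089],[180,-6,-102.85])
E
```

```text
time_s: 27.6
tcp_pos: [0.5596, 0.2939, 0.1675]
eef_rot: [-179.9, -5.8, -103.0]
contact_force: [0.9, 0.7, -1.4]
gripper_width: 0.0456
gripper_force: 39.9
time_s: 28.18
tcp_pos: [0.5594, 0.2935, 0.0993]
eef_rot: [180.0, -5.9, -103.1]
contact_force: [1.5, -0.1, -0.7]
gripper_width: 0.0458
gripper_force: 39.9
 units [-0.054  0.018 -0.413] rotvec [-0.12  0.02  0.22]
```

```bash
python3 -m creep '[[40,-0.05,0.02,-0.2,0,0,0.2],[40,0,0,0,0,0,0],[40,0,0,0,0,0,0]]'
python3 -m creep '[[40,0,0,-0.08,0,0,0],[40,0,0,0,0,0,0]]'
python3 -m creep '[[40,0,0,-0.05,0,0,0],[40,0,0,0,0,0,0]]'
python3 -m creep '[[40,0,0,-0.04,0,0,0],[40,0,0,0,0,0,0]]'
```

```text
time_s: 28.43
tcp_pos: [0.5572, 0.2938, 0.0931]
eef_rot: [179.9, -6.0, -102.9]
contact_force: [0.3, -0.0, -1.6]
gripper_width: 0.046
gripper_force: 39.9
time_s: 28.6
tcp_pos: [0.5572, 0.2937, 0.0908]
eef_rot: [179.9, -6.0, -102.9]
contact_force: [0.8, -0.5, -1.4]
gripper_width: 0.0456
gripper_force: 39.9
time_s: 28.77
tcp_pos: [0.5572, 0.2937, 0.0894]
eef_rot: [179.9, -6.0, -102.9]
contact_force: [-0.4, 0.3, -2.8]
gripper_width: 0.0461
gripper_force: 39.9
time_s: 28.93
tcp_pos: [0.5574, 0.2938, 0.0888]
eef_rot: [179.9, -6.0, -102.9]
contact_force: [-1.0, -0.2, -0.5]
gripper_width: 0.0456
gripper_force: 39.9
```

```bash
python3 -m creep '[[40,0,0,-0.04,0,0,0],[40,0,0,0,0,0,0]]'
python3 -m creep '[[40,0,0,-0.02,0,0,0],[40,0,0,0,0,0,0]]'
```

```text
time_s: 29.1
tcp_pos: [0.5574, 0.2938, 0.0887]
eef_rot: [179.9, -6.0, -102.8]
contact_force: [-2.7, -0.5, 6.0]
gripper_width: 0.0458
gripper_force: 39.9
time_s: 29.27
tcp_pos: [0.5574, 0.2938, 0.0887]
eef_rot: [180.0, -6.0, -102.8]
contact_force: [-4.1, -0.8, 8.5]
gripper_width: 0.0459
gripper_force: 39.9
```

```bash
python3 -m creep '[[62,0,0,0,0,0,0],[62,0,0,0,0,0,0],[62,0,0,0,0,0,0],[62,0,0,0.3,0,0,0],[62,0,0,0.8,0,0,0],[62,0,0,1,0,0,0],[62,0,0,1,0,0,0],[62,0,0,1,0,0,0]]'
python3 -m creep '[[55,-0.41,-0.98,0.4,0,0,0],[55,-0.41,-0.98,0,0,0,0],[55,-0.41,-0.98,0,0,0,0],[55,-0.41,-0.98,0,0,0,0],[55,-0.41,-0.98,0,0,0,4],[55,-0.41,-0.98,0,0,0,5],[55,-0.41,-0.98,0,0,0,5],[55,-0.41,-0.98,0,0,0,5]]'
python3 - <<'E'
from d import *
delta([.4345,-.002,.18],[180,0,-76.8])
from look import *
from lab import label
P=look("case_narrow",.082,(210,200),(384,158),[.558,.294,77],"n")
T,S=P[0][0],P[1][0]
for p in(T,S): print(label(p,proj(p,[.558,.294,.110])[0],.110))
for p,b in((T,(228,262,286,370)),(S,(192,240,278,314))):
    f=p["frame"].astype(int); m=np.zeros((400,640),bool); m[b[0]:b[1],b[2]:b[3]]=f[b[0]:b[1],b[2]:b[3]].min(2)>90
    print("bar",fit("bar",[(p,m)],flat(),[.434,-.002,13],[.01,.01,8]))
E
```

```text
time_s: 29.93
tcp_pos: [0.5573, 0.2936, 0.1911]
eef_rot: [179.9, -6.0, -102.9]
contact_force: [-0.3, 0.7, 0.5]
gripper_width: 0.0623
gripper_force: 0.0
time_s: 30.6
tcp_pos: [0.4748, 0.0966, 0.2001]
eef_rot: [179.9, -6.0, -83.6]
contact_force: [1.0, 0.2, 0.4]
gripper_width: 0.0552
gripper_force: 0.0
 units [-1.614 -3.944 -0.805] rotvec [5.89 0.96 6.81]
n case_narrow [ 0.56    0.2974 97.01  ] 0.715
n case_narrow [ 0.56    0.2974 97.01  ] 0.715
none [(np.int32(1), array([244., 190.])), (np.int32(1), array([245., 191.])), (np.int32(1), array([246., 192.]))]
None
(array([0.5563, 0.2914]), np.int32(64), array([384.5, 154. ]))
bar (array([ 4.35611714e-01, -2.48162150e-03,  1.31595015e+01]), np.float64(0.8739934217987978))
bar (array([ 4.30920449e-01, -2.03667780e-03,  1.36789599e+01]), np.float64(0.8524169399686297))
```

```bash
python3 -m creep '[[55,-0.4,-0.98,-0.3,2.9,0.5,3.4],[55,-0.4,-0.98,-0.5,3,0.46,3.4],[55,-0.4,-0.98,-0.8,0,0,0],[55,-0.4,-0.98,-0.8,0,0,0],[55,0,0,-1,0,0,0],[55,0,0,-0.6,0,0,0],[55,0,0,0,0,0,0],[55,0,0,0,0,0,0]]'
python3 - <<'E'
from d import *
delta([.435,-.0022,.018],[180,0,-76.7])
E
```

```text
time_s: 31.47
tcp_pos: [0.4358, 0.0, 0.0996]
eef_rot: [179.9, -0.0, -77.1]
contact_force: [0.2, 0.4, 0.7]
gripper_width: 0.0552
gripper_force: 0.0
 units [-0.031 -0.089 -3.262] rotvec [ 0.07 -0.13  0.36]
```

```bash
python3 -m creep '[[55,-0.03,-0.09,-0.6,0,0,0.3],[55,0,0,-1,0,0,0],[55,0,0,-0.9,0,0,0],[55,0,0,-0.5,0,0,0],[55,0,0,-0.26,0,0,0],[55,0,0,0,0,0,0],[55,0,0,0,0,0,0]]' 30
python3 - <<'E'
from d import *
delta([.435,-.0022,.018],[180,0,-76.7])
p=capture("scene"); cv2.imwrite("pics/bar.png",cv2.resize(p["frame"][150:270,220:380],(800,600))[:,:,::-1])
E
```

```text
time_s: 32.05
tcp_pos: [0.4357, -0.0019, 0.019]
eef_rot: [-180.0, -0.0, -76.7]
contact_force: [0.3, -1.1, 0.3]
gripper_width: 0.0549
gripper_force: 0.0
 units [-0.026 -0.014 -0.039] rotvec [0.   0.01 0.01]
```

```bash
python3 -m creep '[[30,0,0,0,0,0,0],[5,0,0,0,0,0,0],[5,0,0,0,0,0,0],[5,0,0,0,0,0,0],[5,0,0,0,0,0,0],[5,0,0,0,0,0,0],[5,0,0,0,0,0,0],[5,0,0,0,0,0,0]]' 30
python3 -m creep '[[5,0,0,0,0,0,0],[5,0,0,0,0,0,0]]' 40
```

```text
time_s: 32.77
tcp_pos: [0.4344, -0.0026, 0.0181]
eef_rot: [179.9, -0.0, -76.8]
contact_force: [-0.2, 0.6, 0.7]
gripper_width: 0.0115
gripper_force: 30.0
time_s: 32.93
tcp_pos: [0.4344, -0.0026, 0.0181]
eef_rot: [179.9, -0.0, -76.8]
contact_force: [-1.0, -0.8, 0.9]
gripper_width: 0.0118
gripper_force: 40.0
```

```bash
python3 -m creep '[[5,0,0,0.4,0,0,0],[5,0,0,0.9,0,0,0],[5,0,0,1,0,0,0],[5,0,0,1,0,0,0],[5,0,0,1,0,0,0],[5,0,0,1,0,0,0],[5,0,0,1,0,0,0],[5,0,0,1,0,0,0]]'
python3 -m creep '[[5,0.41,0.98,0,0,0,-2.17],[5,0.41,0.98,0,0,0,-2.17],[5,0.41,0.98,0,0,0,-2.17],[5,0.41,0.98,0,0,0,-2.17],[5,0.41,0.98,0,0,0,-2.17],[5,0.41,0.98,0,0,0,-2.17],[5,0.41,0.98,0,0,0,-2.17],[5,0.41,0.98,0,0,0,-2.17]]'
python3 -m creep '[[5,0.41,0.98,0,0,0,-2.17],[5,0.41,0.98,0,0,0,-2.17],[5,0.41,0.98,0,0,0,-2.17],[5,0.41,0.98,0,0,0,-2.17],[5,0,0,0,0,0,0],[5,0,0,0,0,0,0],[5,0,0,0,0,0,0]]'
python3 - <<'E'
from d import *
delta([.558,.2945,.158],[180,0,-102.85])
E
```

```text
time_s: 33.6
tcp_pos: [0.434, -0.0027, 0.2017]
eef_rot: [179.9, 0.0, -76.8]
contact_force: [0.9, -0.1, -2.3]
gripper_width: 0.0117
gripper_force: 40.0
time_s: 34.27
tcp_pos: [0.5166, 0.1946, 0.2001]
eef_rot: [179.9, -0.0, -94.2]
contact_force: [0.8, -0.5, -1.5]
gripper_width: 0.0117
gripper_force: 40.0
time_s: 34.85
tcp_pos: [0.557, 0.2911, 0.1997]
eef_rot: [179.9, -0.1, -102.8]
contact_force: [-0.1, -0.4, -1.6]
gripper_width: 0.0115
gripper_force: 40.0
 units [ 0.04   0.135 -1.669] rotvec [ 0.05 -0.13 -0.09]
```

```bash
python3 -m creep '[[5,0.04,0.13,0,0,0,0],[5,0,0,-0.6,0,0,0],[5,0,0,-0.6,0,0,0],[5,0,0,-0.4,0,0,0],[5,0,0,0,0,0,0],[5,0,0,0,0,0,0]]'
python3 - <<'E'
from d import *
delta([.558,.2945,.140],[180,0,-102.85])
S=capture("scene")
c=cv2.resize(S["frame"][115:190,345:445],(800,600),interpolation=cv2.INTER_CUBIC)
cv2.imwrite("pics/barh.png",c[:,:,::-1])
E
```

```text
time_s: 35.35
tcp_pos: [0.5585, 0.2942, 0.1606]
eef_rot: [179.9, -0.1, -102.8]
contact_force: [0.3, -0.2, -1.3]
gripper_width: 0.0119
gripper_force: 40.0
 units [-0.019  0.014 -0.824] rotvec [ 0.03 -0.07 -0.05]
```

View pics/barh.png

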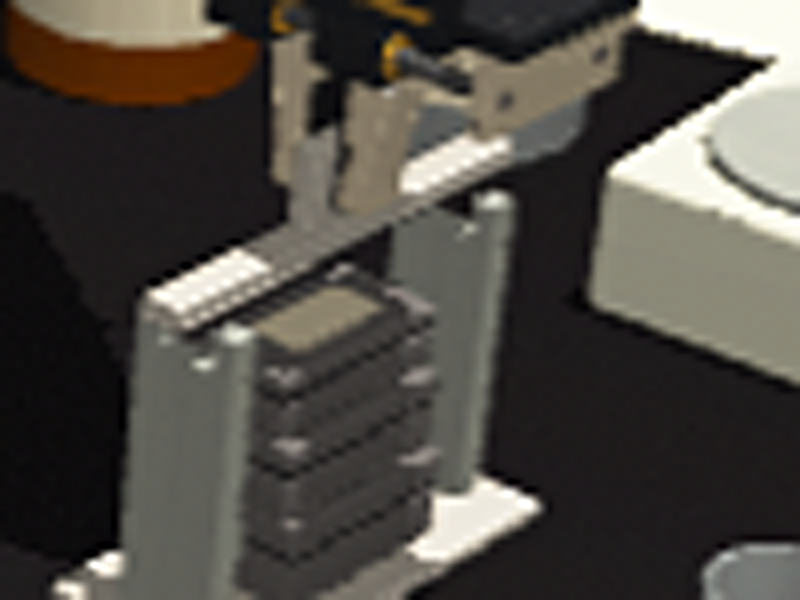

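The bar is level and lined up just above the notches: near end at (165,305), far prong at (490,200). The stack below it is square. Lowering.

```bash
python3 -m creep '[[5,-0.01,0.01,-0.2,0,0,0],[5,0,0,-0.15,0,0,0],[5,0,0,-0.15,0,0,0],[5,0,0,0,0,0,0]]'
python3 -m creep '[[5,0,0,-0.12,0,0,0],[5,0,0,-0.1,0,0,0],[5,0,0,0,0,0,0]]'
python3 -m creep '[[5,0,0,-0.06,0,0,0],[5,0,0,0,0,0,0]]'
python3 -m creep '[[5,0,0,-0.04,0,0,0],[5,0,0,0,0,0,0]]'
```

```text
time_s: 35.73
tcp_pos: [0.5579, 0.2947, 0.1473]
eef_rot: [179.9, -0.0, -102.8]
contact_force: [-0.6, 0.7, -1.6]
gripper_width: 0.0115
gripper_force: 40.0
time_s: 35.98
tcp_pos: [0.5581, 0.2948, 0.142]
eef_rot: [179.9, -0.0, -102.8]
contact_force: [-0.7, 0.2, -1.6]
gripper_width: 0.0119
gripper_force: 40.0
time_s: 36.15
tcp_pos: [0.5583, 0.295, 0.141]
eef_rot: [179.9, -0.0, -102.8]
contact_force: [0.4, 1.0, -1.2]
gripper_width: 0.0122
gripper_force: 40.0
time_s: 36.32
tcp_pos: [0.5584, 0.295, 0.1402]
eef_rot: [180.0, 0.0, -102.8]
contact_force: [0.3, -0.5, -1.6]
gripper_width: 0.0116
gripper_force: 40.0
```

```bash
python3 -m creep '[[5,0,0,-0.04,0,0,0],[5,0,0,0,0,0,0]]'
python3 -m creep '[[5,0,0,-0.03,0,0,0],[5,0,0,0,0,0,0]]'
```

```text
time_s: 36.48
tcp_pos: [0.5585, 0.295, 0.1401]
eef_rot: [180.0, 0.0, -102.8]
contact_force: [-2.9, -1.2, 4.4]
gripper_width: 0.0112
gripper_force: 40.0
time_s: 36.65
tcp_pos: [0.5585, 0.295, 0.1401]
eef_rot: [-180.0, 0.0, -102.8]
contact_force: [-3.6, -0.8, 8.8]
gripper_width: 0.0118
gripper_force: 40.0
```

```bash
python3 -m creep '[[40,0,0,0,0,0,0],[40,0,0,0,0,0,0],[40,0,0,0,0,0,0],[40,0,0,0,0,0,0],[40,0,0,0.4,0,0,0],[40,0,0,0.8,0,0,0],[40,0,0,1,0,0,0],[40,0,0,1,0,0,0]]'
python3 -m creep '[[40,-0.2,-0.9,0.4,0,0,0],[40,-0.3,-0.98,0,0,0,0],[40,-0.3,-0.98,0,0,0,0],[40,-0.3,-0.98,0,0,0,0],[40,-0.3,-0.98,0,0,0,0],[40,-0.3,-0.98,0,0,0,0],[40,-0.3,-0.98,0,0,0,0],[40,-0.3,-0.98,0,0,0,0]]'
python3 -m creep '[[40,0,-0.98,0,0,0,0],[40,0,-0.98,0,0,0,0],[40,0,-0.98,0,0,0,0],[40,0,-0.98,0,0,0,0],[40,0,0,0,0,0,0],[40,0,0,0,0,0,0]]'
python3 - <<'E'
from look import *
from lab import label
T,S=capture("top"),capture("scene")
for p,near in((T,(210,200)),(S,(384,140))):
    m=mask(p,"bar",near)
    if m is not None: print("bar",fit("bar",[(p,m)],flat(.122),[.558,.295,-12.9],[.008,.008,6]))
print(label(S,proj(S,[.558,.294,.110])[0],.110))
b=lambda n,p:[np.round(d["bbox"]).astype(int).tolist() for d in search_frame(p,n)][:2]
for n in("amber_bottle","beaker","jar","vial_a","weight"): print(n,b(n,T),b(n,S))
c=np.hstack([cv2.resize(T["frame"][150:250,150:270],(400,333)),cv2.resize(S["frame"][110:210,330:450],(400,333))]); cv2.imwrite("pics/end.png",c[:,:,::-1])
E
```

```text
time_s: 37.32
tcp_pos: [0.5582, 0.2947, 0.2196]
eef_rot: [179.9, -0.1, -102.8]
contact_force: [0.4, 1.1, -0.0]
gripper_width: 0.04
gripper_force: 0.0
time_s: 37.98
tcp_pos: [0.5005, 0.0999, 0.2292]
eef_rot: [180.0, 0.0, -102.8]
contact_force: [-0.1, -1.2, 1.1]
gripper_width: 0.0402
gripper_force: 0.0
time_s: 38.48
tcp_pos: [0.5009, 0.0019, 0.2292]
eef_rot: [180.0, 0.0, -102.9]
contact_force: [0.1, 0.3, -0.7]
gripper_width: 0.0405
gripper_force: 0.0
bar (array([  0.55610035,   0.29551262, -10.22461171]), np.float64(0.7377072819033886))
none [(np.int32(24), array([387.54166667, 136.875     ])), (np.int32(3), array([397.33333333, 135.66666667])), (np.int32(65), array([399.10769231, 141.09230769])), (np.int32(2), array([390.5, 147. ])), (np.int32(2), array([388.5, 148. ])), (np.int32(2), array([386.5, 149. ])), (np.int32(83), array([372.81927711, 154.34939759])), (np.int32(2), array([384.5, 150. ])), (np.int32(1), array([389., 150.])), (np.int32(1), array([387., 151.])), (np.int32(4), array([364.5, 152. ])), (np.int32(15), array([387.46666667, 154.73333333])), (np.int32(257), array([388.42412451, 187.98054475]))]
None
amber_bottle [[213, 116, 239, 140], [409, 109, 434, 141]] [[219, 258, 317, 330]]
beaker [[214, 112, 240, 138]] [[430, 184, 454, 214]]
jar [[423, 263, 444, 287]] [[196, 237, 217, 260]]
vial_a [[367, 190, 374, 200]] [[304, 239, 313, 257]]
weight [[214, 282, 226, 287]] []
```

The bar came to rest at notch-floor height (0.122 m) and the fit puts it centred. The bystanders that were found are where they started. Handing in.

```bash
python3 -c "
from plant import *; print(close_job())"
```

```text
the job is handed in; nothing more can be done
None
```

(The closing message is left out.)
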